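# Set the fume-hood fan to speed 4 and start it

## Task

Before the torch is lit, set the fume-hood fan: with a fingertip, push the lever of the rotary selector round, click by click, until it rests in the detent of speed 4 (the fourth mark clockwise from off), then press the flat square start key fully in and let it come up. Only push, never pinch the lever; do not press start before the selector is set, leave the mushroom stop head unpressed and leave the loose things on the bench where they stand.

Things in the scene. Friction and masses are not known exactly. Their poses are not given: they have to be found in the camera images.
- speed_box: Fan-speed box, fixed, grey, 150 x 150 mm, 70 mm high. Origin: centre of its underside, straight below the selector's vertical axis; z up, x away from the robot and y to the robot's left, give or take 30 degrees.
- dial (a point): Centre of the aluminium dial plate (116 mm across) on the fan-speed box, on the selector's axis, 73 mm above the bench; axes as the box. Round it are seven white marks 30 degrees apart: a short bar (off) at the box's +y, then, clockwise from above, six dots growing in size: speeds 1 to 6 (3 at the box's +x, 6 at -y).
- selector (a joint): Angle of the black lever, rad. 0 = off (a stop; lever along the box's +y), growing clockwise from above by 0.5236 (one click) per speed; 3.1416 = speed 6, the other stop. Sprung detents: past half-way to the next mark it snaps on to it and stays; less, it falls back. Turning takes about 0.12 N m, or 3 N at 42 mm. It starts at off, 1 or 2.
- lever_end (a point): Point on the lever 45 mm from the axis, 94 mm above the bench, mid-height and mid-width. The lever is an upright bar 14 mm wide, from 20 mm behind the axis to 57 mm in front (the pointing end, white line on top), 77 to 111 mm above the bench, on a round hub 48 mm across rising to 83 mm.
- start_box: Push-button box, fixed, grey, 90 (x) x 160 (y) mm, 55 mm high. Origin: centre of its underside; z up, x away from the robot and y to the robot's left, give or take 30 degrees. Start key at y = +40 mm; stop head at y = -40 mm: round, mushroom-shaped, 38 mm across, rising to 86 mm above the bench.
- start_top (a point): Centre of the top face of the start key: a flat square 36 x 36 mm, 71 mm above the bench when released; it is pressed straight down.
- start_key (a joint): Travel of the start key, m: 0 released, 0.006 fully in. Springs back; 2 N to begin, 5 N fully in.
- stop_head (a joint): Travel of the mushroom stop head, m: 0 released, 0.006 fully in. Springs back. Not to be pressed.
- frit_jar: Loose lidded jar, 48 mm across, 75 mm high, standing between the two control boxes. Origin: centre of its foot. Leave alone.
- cup: Loose white plastic cup, 60 mm across, 60 mm high, towards the back. Origin: centre of its foot. Leave alone.
- pot: Loose dark steel slug, 80 mm across, 45 mm high, towards the back. Origin: centre of its foot. Leave alone.
- marver: Loose dark grey shaping slab lying flat, 90 x 70 x 14 mm, on the left. Origin: centre of its underside. Leave alone.
- tongs: Loose steel tongs lying flat, 175 mm long, 10 mm high, on the right. Origin: middle, on the bench. Leave alone.
- paddle: Loose spatula lying flat, 200 mm long, on the left. Origin: centre of its underside. Leave alone.
- tin: Loose plain metal tin, 66 mm across, 50 mm high, on the right. Origin: centre of its foot. Leave alone.
Not all that is in view belongs to the job. What is shaped like the speed_box but green or pink is not meant.

How it is judged:
By the outcome, as a careful person would: the job done as asked, in the order asked, and still so for the second after the job is handed in, with the robot touching nothing.
It also fails if it takes over 53 s, if anything falls off the work surface, if the arm or the gripper's body presses on something with over 40 N, if the wrist force passes 120 N, or if a joint passes its speed limit or range.

## Robot

A 6-joint arm with a two-finger parallel gripper is mounted at the origin on the work surface. World frame = base frame: x ahead of the robot, y to its left, z up, the work surface at z = 0. Lengths are in mm, angles in rad, forces in N, time in s.
With the tool pointing down it reaches from about 300 to 775 mm from the base axis. Payload 14.6 kg.
Tool frame: the origin (TCP) lies midway between the tips of the shut fingers; the grasp point (between the pads) lies 19 mm behind it (manip.hold_point_z is the distance from the TCP to the grasp point, in mm); z points along the fingers, y is the direction in which the jaws open and shut (so a half turn about z gives the same grasp; the last joint's range is limited). The gripper opens to 94 mm and grips with 3 to 60 N. Pads are 16 mm wide; open, the fingers measure 119 mm over their backs; the gripper's body (75 mm by 177 mm) begins 78 mm behind the grasp point.
Start: joints at [-1.272, 0.3, 1.521, -0, 1.321, -0.067], TCP at [196.725, -513.603, 169.646] pointing down, gripper open.
Joint ranges: [-3.03, 3.03], [-0.79, 2.21], [0.23, 2.52], [-1.04, 4.18], [0, 3.07], [-2.55, 2.55]. Speed limits (rad/s): [2.22, 2.22, 2.57, 3.14, 3.14, 3.14].

## Interface

Orientations are given as [roll, pitch, yaw] about the fixed x, y, z axes, in that order (R = Rz(yaw) Ry(pitch) Rx(roll)).
In Python, from cell import manip gives the robot as it stands.
- The arm moves only by the shell command python3 -m crank 'ROWS' [OPENING] [FORCE]. ROWS is JSON, a list of rows, each an object with "offset": the shift along the world's x, y, z in m, a list of three; "spin": the turn about the world's z in degrees. In form: [{"offset": [dx, dy, dz], "spin": spin}, ...]. A call has exactly 8 rows; each row is the pose to reach, as a shift and turn from the pose measured when the call began; what a row does not reach only later rows make up. A row lasts 1/12 s, in which the tool goes at most 41.7 mm and 7.16 degrees, less where a joint would pass 70% of its speed; a pose out of reach is approached as far as the arm can. A call with a gripper value outside its range is refused whole. OPENING is the opening, from 0 (shut) to 1 (fully open), set as the call begins (- or left out, the last holds). The fingers move at their own pace and stop on an object; FORCE is the grip in N (left out, the last holds). Time passes only in rows, so rows that repeat a pose let the fingers close, or fill a call up. It gives the time, the measured TCP pose, the force and the opening at its end, in the units of the state.
- manip.read_state(): the state, without advancing time (a new reading comes with each control period).
- manip.camera(name): name is "scene" or "side" or "wrist"; returns a dict with "pixels" (400x640x3 uint8, red, green, blue), "fx", "fy", "cx", "cy" (pixels), "extrinsics" (4x4, takes a point from world to camera coordinates); the wrist camera has in their place "hand_eye" (4x4, takes a point from camera to tool coordinates, whose origin is the TCP and whose axes are the flange's). Camera axes: x right, y down, z forward; pixel columns grow to the right and rows downward; lengths in mm; the calibration is good to about 2 mm. A picture is of the moment at which its call begins: read the wrist's pose just before it. There is no depth.
- manip.sign_off(): hands the job in, once; it reports no verdict.
Trained networks look in a picture, given as the dict that the camera call returned (one of the last four; its "shot" number tells which), for a name from the list of things; names that differ only in an ending like _2 or _b are one class to them, and where a whole thing is asked for, a point or a joint stands for the part that bears it (a point fixed in the world has none). Each returns a list of dicts, best first, with "conf" (0 to 1); they miss things now and then, are a little off and sometimes report something else, mostly with a low value. They report only what shows in the picture. A call takes as long as a camera call. They do not tell look-alikes from the thing itself.
- manip.search_frame(picture, name): "location" ([x, y, z] in mm, in world coordinates, good to about 4 mm: the middle of the surface that is visible of it).
- manip.masks_of(picture, name): "mask" (400x640 bool, what is visible of it).
The state is a dict: "clock": time; "joints": joint angles; "qd": joint speeds; "effort": joint torques, N m; "eef_pos": TCP position; "eef_rot": TCP orientation; "wrist_force": force on the tool from outside, world axes, zero at the start; "moment": the same for the moment, N m; "finger_gap": finger opening in mm.
Only numpy, scipy, OpenCV 4.12 (cv2) and the standard library are available. Lean on these libraries where they do the work, as an engineer would, in place of code of your own. Each camera call takes 0.05 s, during which the arm holds its last target. There are 200 camera calls.

## Working session

There is one attempt and no reset: what is moved stays moved. The work goes in short steps, Python scripts to look and compute and a shell command to move; the robot and the scene stay as the last step left them, time stands still between calls to the robot, and variables do not carry over. Pictures are saved under pics/ and viewed, about 8 in all and at most 12, crops included, and the job is handed in when it is done.

```bash
mkdir -p pics; ls; cat > h.py <<'E'
import numpy as np, cv2
from cell import manip
def save(p,n,crop=None,s=1):
    im=p["pixels"][:,:,::-1]
    if crop: x0,y0,x1,y1=crop; im=im[y0:y1,x0:x1]
    cv2.imwrite("pics/"+n,cv2.resize(im,None,fx=s,fy=s,interpolation=cv2.INTER_CUBIC))
def proj(p,X):
    X=np.atleast_2d(X); c=X@p["extrinsics"][:3,:3].T+p["extrinsics"][:3,3]
    return np.c_[c[:,0]/c[:,2]*p["fx"]+p["cx"],c[:,1]/c[:,2]*p["fy"]+p["cy"]]
def onz(p,u,v,z):
    E=np.array(p["extrinsics"]);R=E[:3,:3];o=-R.T@E[:3,3]
    d=R.T@np.array([(u-p["cx"])/p["fx"],(v-p["cy"])/p["fy"],1]);return o+d*(z-o[2])/d[2]
E
python3 - <<'E'
from h import *
a=manip.camera("scene");b=manip.camera("side")
save(a,"a.png");save(b,"b.png")
for p in(a,b):
  print(p["shot"], (-np.array(p["extrinsics"])[:3,:3].T@np.array(p["extrinsics"])[:3,3]).round())
  for n in["speed_box","dial","lever_end","selector","start_box","start_top","stop_head","frit_jar"]:
    try: print(n,[(np.round(r["location"]),round(r["conf"],2),proj(p,r["location"]).round()[0]) for r in manip.search_frame(p,n)])
    except Exception as e: print(n,e)
print(manip.read_state()["clock"])
E
```

```text
pics
1 [1358. -647. 1057.]
speed_box [(array([ 300., -266.,   68.]), 0.91, array([224., 206.])), (array([ 554., -261.,   70.]), 0.9, array([264., 249.])), (array([372.,  14.,  67.]), 0.69, array([303., 185.]))]
dial [(array([366.,  18.,  74.]), 0.97, array([303., 182.])), (array([ 295., -262.,   72.]), 0.82, array([224., 204.])), (array([ 552., -262.,   73.]), 0.65, array([263., 249.])), (array([652., 438.,  19.]), 0.45, array([438., 189.]))]
lever_end [(array([354.,  38.,  95.]), 0.56, array([305., 174.]))]
selector [(array([354.,  39.,  96.]), 0.76, array([305., 174.])), (array([ 532., -245.,  101.]), 0.62, array([264., 236.])), (array([ 292., -235.,   92.]), 0.61, array([230., 196.]))]
start_box [(array([580., 139.,  51.]), 0.66, array([367., 205.]))]
start_top [(array([574., 186.,  75.]), 0.68, array([376., 194.]))]
stop_head [(array([576., 137.,  50.]), 0.64, array([365., 205.]))]
frit_jar [(array([576., -12.,  56.]), 0.86, array([332., 222.]))]
2 [  448. -1029.  1222.]
speed_box [(array([ 270., -271.,   68.]), 0.74, array([239., 282.])), (array([ 513., -274.,   72.]), 0.64, arr
[... 368 characters left out ...]
ver_end [(array([ 273., -250.,   96.]), 0.87, array([239., 270.])), (array([ 522., -257.,   95.]), 0.61, array([327., 265.]))]
selector [(array([ 275., -249.,   92.]), 0.8, array([240., 271.])), (array([350.,  32.,  94.]), 0.62, array([265., 196.])), (array([ 519., -249.,   90.]), 0.54, array([326., 264.])), (array([ 621., -457.,   53.]), 0.34, array([372., 333.]))]
start_box []
start_top [(array([569., 189.,  72.]), 0.64, array([328., 163.]))]
stop_head [(array([537., 113.,  81.]), 0.61, array([321., 177.]))]
frit_jar [(array([537., 114.,  78.]), 0.69, array([321., 177.])), (array([558., -17.,  51.]), 0.68, array([331., 211.])), (array([ 619., -456.,   52.]), 0.51, array([371., 333.]))]
0.9
```

View pics/a.png

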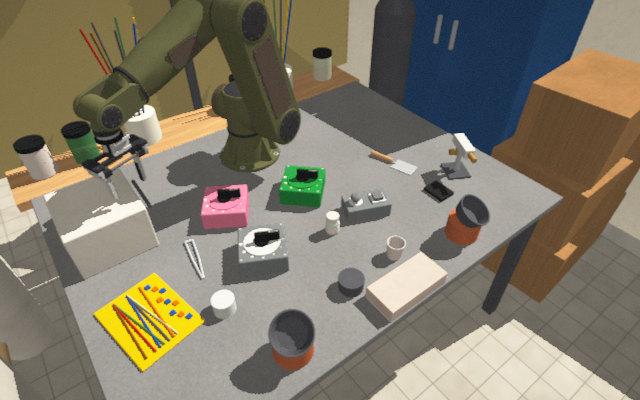

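View pics/b.png

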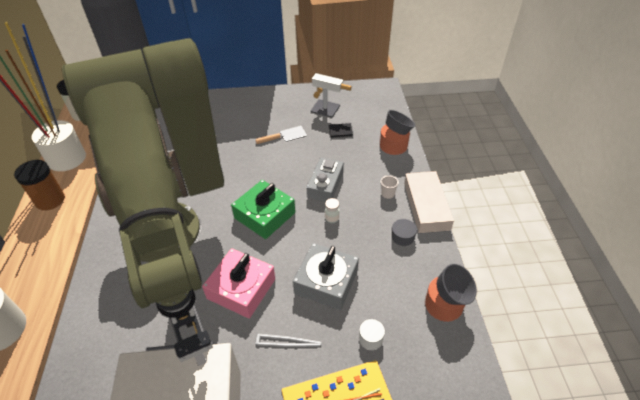

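The candidates for the speed box are pink (scene 224,206), green (303,185) and grey (264,249). Grey fits the description, so I'll confirm it in an enlarged crop along with the start box near (367,205).

```bash
python3 - <<'E'
from h import *
a=manip.camera("scene");b=manip.camera("side")
def cr(p,x,y,w=40,h=32,s=5):
    return cv2.resize(p["pixels"][y-h:y+h,x-w:x+w,::-1],None,fx=s,fy=s,interpolation=cv2.INTER_CUBIC)
im=np.vstack([np.hstack([cr(a,263,245),cr(a,367,205)]),np.hstack([cr(b,326,272),cr(b,326,178)])])
cv2.imwrite("pics/c.png",im[:, :]);print(im.shape)
P=[np.diag([1,1,1])@np.array([[p["fx"],0,p["cx"]],[0,p["fy"],p["cy"]],[0,0,1]])@np.array(p["extrinsics"])[:3] for p in(a,b)]
def tri(u,v):
    X=cv2.triangulatePoints(P[0],P[1],np.array(u,float),np.array(v,float));return (X[:3]/X[3]).T[0].round(1)
for n,ua,ub in [("speed_box",(264,249),(325,275)),("start",(376,194),(328,163))]: print(n,tri(ua,ub))
E
```

```text
(640, 800, 3)
speed_box [ 516.9 -243.4   25.1]
start [570.6 190.   69.6]
```

View pics/c.png

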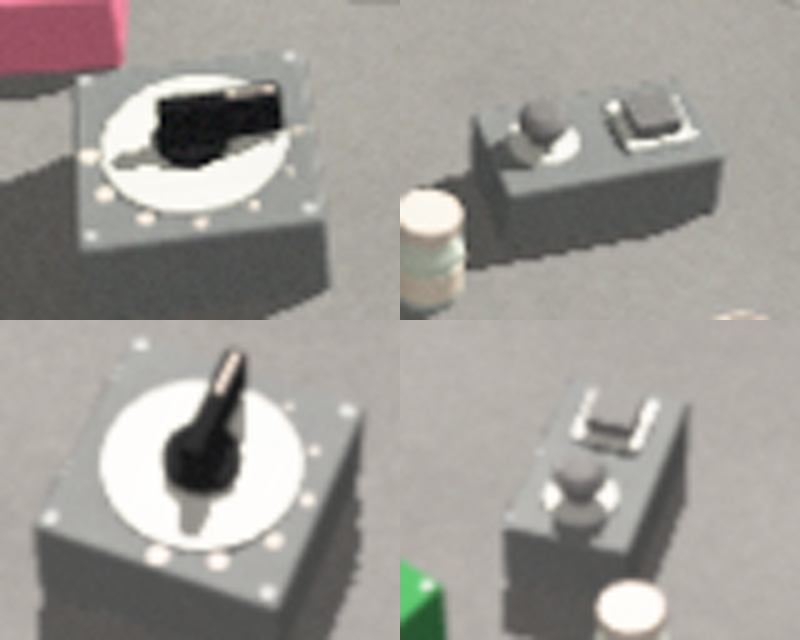

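The top-left and bottom-left crops show the grey box with its white dial. The six dots grow clockwise, and the lever points near off or 1. On the start box, the square key is at scene (377,195) and the mushroom stop at (355,200). Next I'll fit the box pose from the dot pixels.

```bash
cat > fit.py <<'E'
from h import *
from scipy.optimize import least_squares
a=manip.camera("scene");b=manip.camera("side")
A=(np.array([(290,170),(255,205),(201,222),(146,218),(104,194),(90,157)])+.5)/5+[223,213]-.5
B=(np.array([(290,86),(314,131),(307,179),(273,221),(218,242),(157,235)])+.5)/5+[286,240]-.5
def pts(q,z=70):
    th=q[2]+np.pi/2-np.arange(1,7)*np.pi/6
    return np.c_[q[0]+q[3]*np.cos(th),q[1]+q[3]*np.sin(th),np.full(6,q[4] if len(q)>4 else z)]
for use in ("a","b","ab"):
  f=lambda q:np.r_[(proj(a,pts(q))-A).ravel()*("a" in use),(proj(b,pts(q))-B).ravel()*("b" in use)]
  r=least_squares(f,[530,-260,0,65]);print(use,r.x.round(2),"rms px",np.sqrt(np.mean(r.fun**2)).round(2))
r=least_squares(f,np.r_[r.x,70]);print("z free",r.x.round(2))
c=r.x
# lever tip, top z=111 (white line end)
for p,u,o in((a,(277,88),(223,213)),(b,(237,352-320),(286,240))):
    u=np.array(u)/5+o; X=onz(p,u[0],u[1],111); d=X[:2]-c[:2]; print("lever tip",X.round(),np.hypot(*d).round(),"angle",((c[2]+np.pi/2-np.arctan2(d[1],d[0]))/np.pi*6).round(2),"clicks")
# start box: key top centre, corners
for p,u,o in((a,(651-400,112),(327,173)),(b,(617-400,412-320),(286,146))):
    u=np.array(u)/5+o; print("key",onz(p,u[0],u[1],71).round())
for p,u,o in((a,(543-400,118),(327,173)),(b,(580-400,475-320),(286,146))):
    u=np.array(u)/5+o; print("stop",onz(p,u[0],u[1],84).round())
for p,us,o in((a,[(473,112),(520,195),(722,157),(672,85)],(327,173)),(b,[(506,527),(628,550),(690,405),(580,385)],(286,146-64))):
    for u in us:
        u=(np.array(u)-[400,0])/5+o; print("corner",onz(p,u[0],u[1],55).round())
E
python3 fit.py
```

```text
a [ 5.2048e+02 -2.4924e+02 -4.8000e-01  6.5540e+01] rms px 0.08
b [ 5.1918e+02 -2.5142e+02 -4.8000e-01  6.6040e+01] rms px 0.08
ab [ 5.1978e+02 -2.5011e+02 -4.8000e-01  6.5870e+01] rms px 0.33
z free [ 5.1921e+02 -2.4913e+02 -4.8000e-01  6.5950e+01  6.7830e+01]
lever tip [ 549. -201.  111.] 56.0 angle 0.12 clicks
lever tip [ 546. -205.  111.] 51.0 angle 0.13 clicks
key [580. 187.  71.]
key [575. 181.  71.]
stop [549. 113.  84.]
stop [542. 108.  84.]
corner [490. 100.  55.]
corner [576.  71.  55.]
corner [632. 208.  55.]
corner [554. 233.  55.]
corner [490.  93.  55.]
corner [570.  63.  55.]
corner [629. 199.  55.]
corner [553. 228.  55.]
```

```bash
python3 - <<'E'
from h import *
s=manip.read_state()
for k in("clock","joints","eef_pos","eef_rot","wrist_force","finger_gap"):print(k,np.round(s[k],3))
from scipy.spatial.transform import Rotation as R
M=R.from_euler("xyz",s["eef_rot"]).as_matrix();print(M.round(2))
E
```

```text
clock 1.1
joints [-1.272  0.3    1.521 -0.     1.321 -0.067]
eef_pos [ 196.741 -513.595  169.653]
eef_rot [3.142 0.    0.366]
wrist_force [-0.115 -0.516  0.133]
finger_gap 93.933
[[ 0.93  0.36 -0.  ]
 [ 0.36 -0.93 -0.  ]
 [-0.    0.   -1.  ]]
```

```bash
python3 -m crank '[{"offset":[0,0,0.01],"spin":0},{"offset":[0.03,0.03,0.02],"spin":0},{"offset":[0.06,0.06,0.02],"spin":0},{"offset":[0.085,0.085,0.02],"spin":0},{"offset":[0.11,0.11,0.02],"spin":0},{"offset":[0.135,0.135,0.02],"spin":0},{"offset":[0.16,0.16,0.02],"spin":0},{"offset":[0.18,0.18,0.02],"spin":0}]' 0 20
```

```text
clock: 1.77
eef_pos: [378.2, -331.9, 190.7]
eef_rot: [3.141, -0.001, 0.366]
wrist_force: [0.1, -0.6, 0.1]
finger_gap: 44.0
```

```bash
python3 -m crank '[{"offset":[0.025,0.025,0],"spin":7},{"offset":[0.05,0.05,0],"spin":14},{"offset":[0.075,0.075,0],"spin":21},{"offset":[0.1,0.1,0],"spin":28},{"offset":[0.12,0.122,0],"spin":35},{"offset":[0.133,0.134,-0.01],"spin":41.5},{"offset":[0.133,0.134,-0.03],"spin":41.5},{"offset":[0.133,0.134,-0.05],"spin":41.5}]'
python3 - <<'E'
from h import *
a=manip.camera("scene");b=manip.camera("side")
def cr(p,x,y,w=50,h=60,s=5):
    return cv2.resize(p["pixels"][y-h:y+h,x-w:x+w,::-1],None,fx=4,fy=4,interpolation=cv2.INTER_CUBIC)
cv2.imwrite("pics/d.png",np.hstack([cr(a,263,225),cr(b,326,252)]))
s=manip.read_state();print(s["clock"],np.round(s["eef_pos"],1),np.round(s["eef_rot"],3),s["finger_gap"])
print(proj(a,s["eef_pos"]),proj(b,s["eef_pos"]))
E
```

```text
clock: 2.43
eef_pos: [512.3, -197.1, 141.1]
eef_rot: [3.139, -0.001, 1.094]
wrist_force: [-0.0, 0.5, -0.5]
finger_gap: 0.4
2.5333 [ 510.2 -197.1  138.6] [-3.138 -0.     1.091] 0.8429264914943803
[[272.14024742 216.71709034]] [[320.72768133 239.31191133]]
```

View pics/d.png

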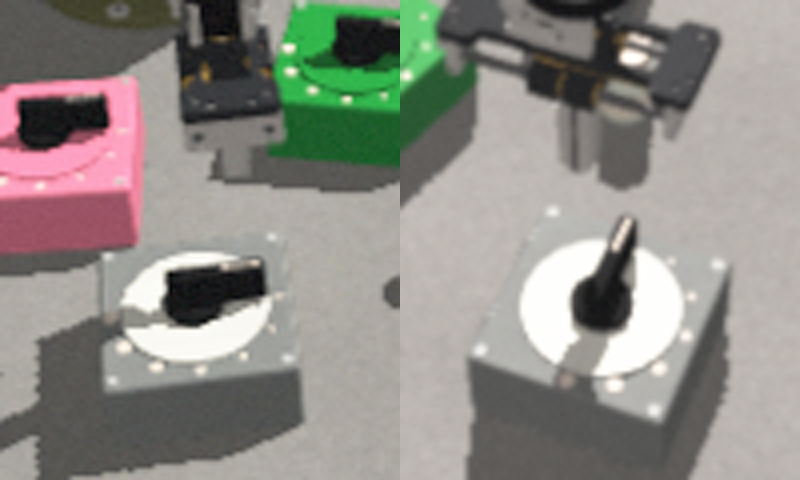

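```bash
python3 -m crank '[{"offset":[0,0,-0.015],"spin":0},{"offset":[0,0,-0.03],"spin":0},{"offset":[0,0,-0.04],"spin":0},{"offset":[0,0,-0.046],"spin":0},{"offset":[0,0,-0.052],"spin":0},{"offset":[0,0,-0.053],"spin":0},{"offset":[0,0,-0.053],"spin":0},{"offset":[0,0,-0.053],"spin":0}]'
python3 - <<'E'
from h import *
s=manip.read_state();print(s["clock"],np.round(s["eef_pos"],1),np.round(s["eef_rot"],3),s["finger_gap"])
a=manip.camera("scene");b=manip.camera("side")
c=[]
for p,x,y in((a,263,232),(b,326,257)):
    im=cv2.resize(p["pixels"][y-40:y+40,x-33:x+33,::-1],None,fx=6,fy=6,interpolation=cv2.INTER_CUBIC)
    u=proj(p,s["eef_pos"])[0]; cv2.circle(im,tuple(int(i) for i in (u-[x-33,y-40]+.5)*6),4,(0,0,255),1);c.append(im)
cv2.imwrite("pics/e.png",np.hstack(c));print(a["fx"])
E
```

```text
clock: 3.2
eef_pos: [510.5, -197.3, 86.3]
eef_rot: [-3.139, -0.0, 1.091]
wrist_force: [-0.3, -0.1, 0.5]
finger_gap: 0.6
3.2 [ 510.5 -197.3   86.3] [-3.139 -0.     1.091] 0.632450615155033
425.93049228080184
```

View pics/e.png

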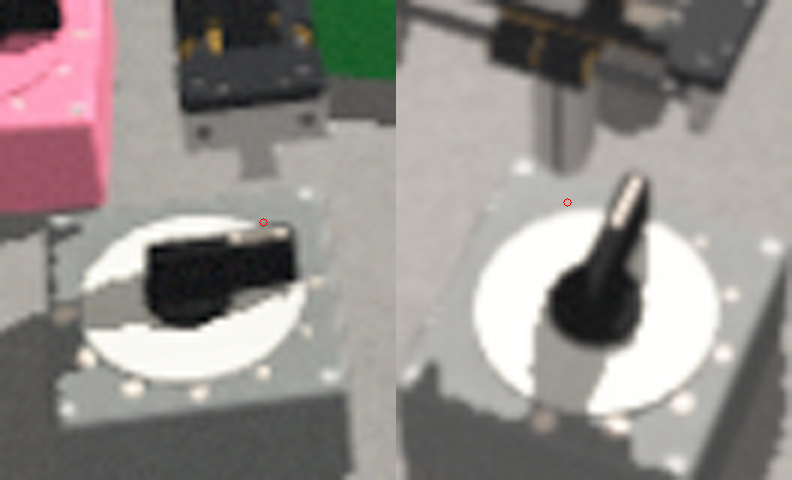

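```bash
python3 - <<'E'
from h import *
from scipy.optimize import least_squares
a=manip.camera("scene");b=manip.camera("side")
ua=np.array([259,176])/6+[230,192]-.5; ub=np.array([562-396,171])/6+[293,217]-.5
f=lambda X:np.r_[proj(a,X)[0]-ua,proj(b,X)[0]-ub]
r=least_squares(f,[510,-197,90]);print(r.x.round(1),r.fun.round(2))
for k in (0,15,20,25): print(k,proj(a,[510.5,-197.3,86.3+k])-ua,proj(b,[510.5,-197.3,86.3+k])-ub)
s=manip.read_state()
# wrist camera
w=manip.camera("wrist"); save(w,"w.png"); print(np.array(w["hand_eye"]).round(2),w["fx"],w["cx"],w["cy"])
E
```

```text
[ 507.6 -197.1  115.5] [-0.41  0.72 -0.23 -0.73]
0 [[0.76798096 7.7901142 ]] [[0.90306442 5.22200485]]
15 [[0.40342153 4.46256815]] [[0.83733472 2.16896617]]
20 [[0.28068221 3.34225489]] [[0.8151903 1.1403936]]
25 [[0.15732545 2.21630601]] [[0.79292705 0.10630146]]
[[  -0.     -0.97   -0.26   74.12]
 [   1.     -0.     -0.      0.57]
 [   0.     -0.26    0.97 -214.39]
 [   0.      0.      0.      1.  ]] 275.3889091250391 316.6418480753732 199.1197877698183
```

View pics/w.png

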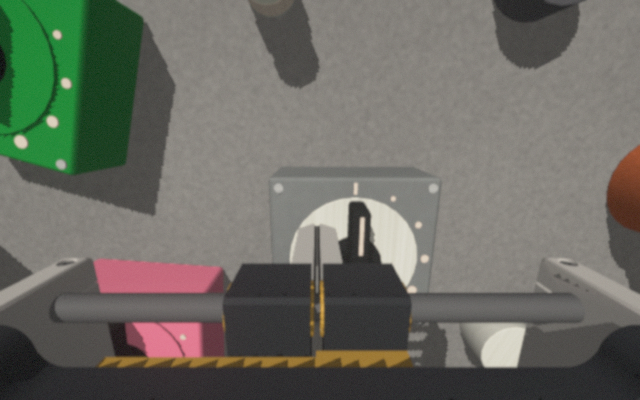

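Both outside views and the wrist view put the visible fingertip about 25 to 30 mm above the reported TCP. I'll descend in small steps and watch the force.

```bash
python3 -m crank '[{"offset":[0,0,-0.004],"spin":0},{"offset":[0,0,-0.008],"spin":0},{"offset":[0,0,-0.010],"spin":0},{"offset":[0,0,-0.011],"spin":0},{"offset":[0,0,-0.012],"spin":0},{"offset":[0,0,-0.013],"spin":0},{"offset":[0,0,-0.014],"spin":0},{"offset":[0,0,-0.014],"spin":0}]'; python3 -m crank '[{"offset":[0,0,-0.001],"spin":0},{"offset":[0,0,-0.002],"spin":0},{"offset":[0,0,-0.003],"spin":0},{"offset":[0,0,-0.004],"spin":0},{"offset":[0,0,-0.004],"spin":0},{"offset":[0,0,-0.004],"spin":0},{"offset":[0,0,-0.004],"spin":0},{"offset":[0,0,-0.004],"spin":0}]'
```

```text
clock: 4.12
eef_pos: [510.3, -197.1, 71.8]
eef_rot: [-3.138, -0.0, 1.091]
wrist_force: [-0.5, -0.6, -0.5]
finger_gap: 0.8
clock: 4.78
eef_pos: [510.3, -197.2, 67.8]
eef_rot: [-3.138, -0.0, 1.091]
wrist_force: [-0.4, -0.7, 0.1]
finger_gap: 0.2
```

```bash
python3 -m crank '[{"offset":[0,0,-0.001],"spin":0},{"offset":[0,0,-0.002],"spin":0},{"offset":[0,0,-0.003],"spin":0},{"offset":[0,0,-0.004],"spin":0},{"offset":[0,0,-0.005],"spin":0},{"offset":[0,0,-0.006],"spin":0},{"offset":[0,0,-0.006],"spin":0},{"offset":[0,0,-0.006],"spin":0}]'
python3 - <<'E'
from h import *
s=manip.read_state();a=manip.camera("scene");b=manip.camera("side");w=manip.camera("wrist")
c=[]
for p,x,y in((a,263,232),(b,326,257)):
    im=cv2.resize(p["pixels"][y-40:y+40,x-33:x+33,::-1],None,fx=6,fy=6,interpolation=cv2.INTER_CUBIC)
    for k,col in ((0,(0,0,255)),(28,(0,255,0))):
        u=proj(p,np.array(s["eef_pos"])+[0,0,k])[0]; cv2.circle(im,tuple(int(i) for i in (u-[x-33,y-40]+.5)*6),3,col,1)
    c.append(im)
cv2.imwrite("pics/f.png",np.hstack(c))
E
```

```text
clock: 5.45
eef_pos: [510.3, -197.1, 61.8]
eef_rot: [-3.138, -0.0, 1.091]
wrist_force: [-1.1, 0.5, 0.9]
finger_gap: 0.3
```

View pics/f.png

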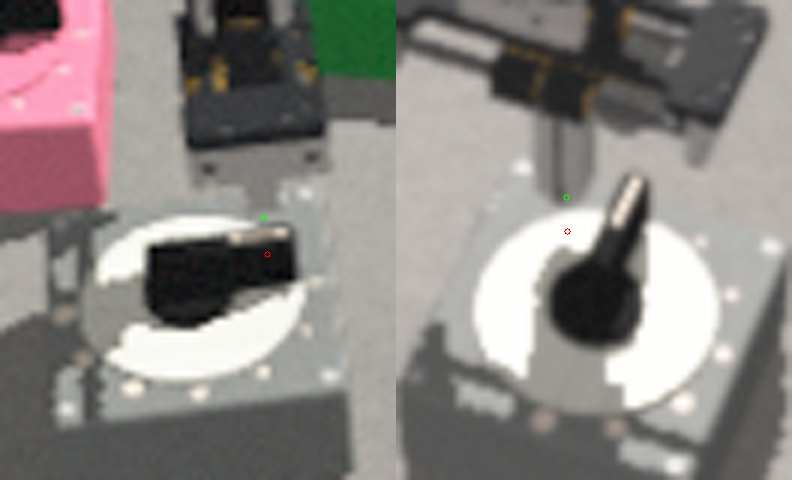

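The tip now sits about 28 mm above the reported TCP, near z = 90, beside the lever and clear of the dial. Now I'll work out the arc waypoints.

```bash
python3 - <<'E'
from h import *
c=np.array([519.8,-250.1]);y=90-27.5
def P(deg,d=18,r=42):
    t=np.radians(y-deg);return c+r*np.array([np.cos(t),np.sin(t)])+d*np.array([-np.sin(t),np.cos(t)])
p0=np.array([510.3,-197.1])
for k in range(0,126,6): print(k,((P(k)-p0)/1000).round(4))
E
```

```text
0 [ 0.0129 -0.0074]
6 [ 0.0177 -0.008 ]
12 [ 0.0223 -0.0091]
18 [ 0.0268 -0.0107]
24 [ 0.0312 -0.0128]
30 [ 0.0353 -0.0153]
36 [ 0.0391 -0.0182]
42 [ 0.0425 -0.0214]
48 [ 0.0457 -0.0251]
54 [ 0.0484 -0.029 ]
60 [ 0.0507 -0.0332]
66 [ 0.0525 -0.0376]
72 [ 0.0539 -0.0422]
78 [ 0.0548 -0.0469]
84 [ 0.0552 -0.0516]
90 [ 0.0551 -0.0564]
96 [ 0.0545 -0.0612]
102 [ 0.0534 -0.0658]
108 [ 0.0518 -0.0703]
114 [ 0.0497 -0.0747]
120 [ 0.0472 -0.0788]
```

First click, plus a little over halfway.

```bash
python3 -m crank '[{"offset":[0.006,-0.004,-0.004],"spin":0},{"offset":[0.013,-0.0075,-0.004],"spin":0},{"offset":[0.0177,-0.008,-0.004],"spin":-6},{"offset":[0.0223,-0.009,-0.004],"spin":-12},{"offset":[0.0268,-0.0107,-0.004],"spin":-18},{"offset":[0.0312,-0.0128,-0.004],"spin":-24},{"offset":[0.0353,-0.0153,-0.004],"spin":-30},{"offset":[0.0353,-0.0153,-0.004],"spin":-30}]'
python3 - <<'E'
from h import *
s=manip.read_state();a=manip.camera("scene");b=manip.camera("side")
c=[]
for p,x,y in((a,263,232),(b,326,257)):
    c.append(cv2.resize(p["pixels"][y-40:y+40,x-33:x+33,::-1],None,fx=6,fy=6,interpolation=cv2.INTER_CUBIC))
cv2.imwrite("pics/g.png",np.hstack(c))
E
```

```text
clock: 6.27
eef_pos: [546.4, -212.8, 57.5]
eef_rot: [-3.138, -0.0, 0.563]
wrist_force: [-1.7, 2.1, 1.2]
finger_gap: 0.7
```

View pics/g.png

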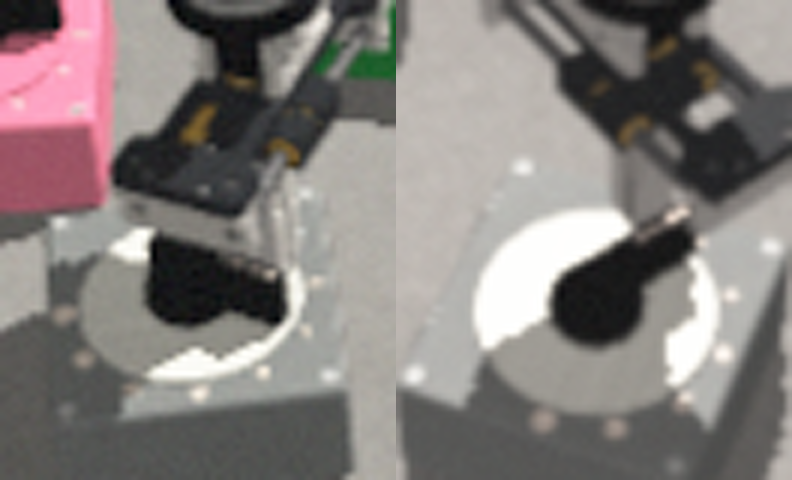

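The lever is on about speed 1 with the fingertip behind it. I'll continue.

```bash
python3 -m crank '[{"offset":[0.003,-0.0025,0],"spin":-6},{"offset":[0.0064,-0.0057,0],"spin":-12},{"offset":[0.0096,-0.0094,0],"spin":-18},{"offset":[0.0123,-0.0133,0],"spin":-24},{"offset":[0.0146,-0.0175,0],"spin":-30},{"offset":[0.0146,-0.0175,0],"spin":-30},{"offset":[0.0146,-0.0175,0],"spin":-30},{"offset":[0.0146,-0.0175,0],"spin":-30}]'
```

```text
clock: 7.03
eef_pos: [560.4, -229.6, 57.6]
eef_rot: [-3.138, -0.0, 0.053]
wrist_force: [0.1, 3.0, -0.2]
finger_gap: 0.4
```

```bash
python3 -m crank '[{"offset":[0.0024,-0.0051,0],"spin":-6},{"offset":[0.0038,-0.0097,0],"spin":-12},{"offset":[0.0047,-0.0144,0],"spin":-18},{"offset":[0.0051,-0.0191,0],"spin":-24},{"offset":[0.005,-0.0239,0],"spin":-30},{"offset":[0.005,-0.0239,0],"spin":-30},{"offset":[0.005,-0.0239,0],"spin":-30},{"offset":[0.005,-0.0239,0],"spin":-30}]'
```

```text
clock: 7.7
eef_pos: [565.4, -253.2, 57.6]
eef_rot: [-3.138, -0.0, -0.466]
wrist_force: [0.2, 2.1, 0.7]
finger_gap: 0.8
```

```bash
python3 -m crank '[{"offset":[-0.0006,-0.0051,0],"spin":-6},{"offset":[-0.0017,-0.0097,0],"spin":-12},{"offset":[-0.0033,-0.0142,0],"spin":-18},{"offset":[-0.0054,-0.0186,0],"spin":-24},{"offset":[-0.0066,-0.0207,0],"spin":-27},{"offset":[-0.0066,-0.0207,0],"spin":-27},{"offset":[-0.0066,-0.0207,0],"spin":-27},{"offset":[-0.0066,-0.0207,0],"spin":-27}]'
python3 -m crank '[{"offset":[0.004,0.008,0],"spin":0},{"offset":[0.008,0.016,0.01],"spin":0},{"offset":[0.012,0.024,0.03],"spin":0},{"offset":[0.012,0.04,0.06],"spin":0},{"offset":[0.012,0.07,0.09],"spin":0},{"offset":[0.012,0.10,0.11],"spin":0},{"offset":[0.012,0.13,0.12],"spin":0},{"offset":[0.012,0.16,0.12],"spin":0}]'
python3 - <<'E'
from h import *
s=manip.read_state();a=manip.camera("scene");b=manip.camera("side")
c=[]
for p,x,y in((a,263,240),(b,326,265)):
    c.append(cv2.resize(p["pixels"][y-40:y+40,x-33:x+33,::-1],None,fx=6,fy=6,interpolation=cv2.INTER_CUBIC))
cv2.imwrite("pics/i.png",np.hstack(c))
E
```

```text
clock: 8.37
eef_pos: [558.8, -273.7, 57.6]
eef_rot: [-3.138, -0.001, -0.933]
wrist_force: [-0.3, -0.5, -0.3]
finger_gap: 0.3
clock: 9.03
eef_pos: [571.9, -111.6, 181.5]
eef_rot: [-3.135, -0.005, -0.931]
wrist_force: [0.5, -1.5, -0.1]
finger_gap: 0.6
```

View pics/i.png

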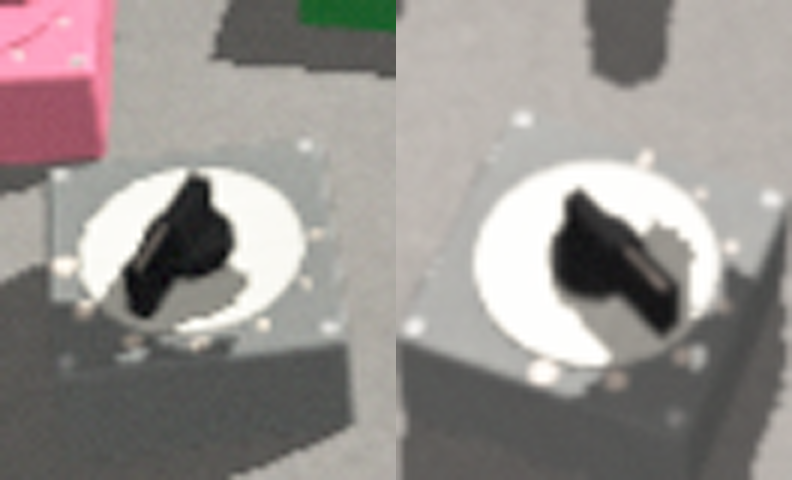

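```bash
python3 - <<'E'
from h import *
a=manip.camera("scene");b=manip.camera("side");c=np.array([519.8,-250.1])
for p,us,o in((a,[(163,222),(133,272)],(230,200)),(b,[(232,247),(268,292)],(293,225))):
    X=[onz(p,*(np.array(u)/6+o-.4),111)[:2] for u in us]
    for d in (X[1]-X[0],X[1]-c): print(X[1].round(),np.hypot(*d).round(),((62.5-np.degrees(np.arctan2(d[1],d[0])))/30).round(2))
s=manip.read_state();print(s["clock"],np.round(s["eef_pos"],1))
E
```

```text
[ 550. -297.] 36.0 3.92
[ 550. -297.] 56.0 3.97
[ 547. -298.] 30.0 4.16
[ 547. -298.] 55.0 4.12
9.2333 [ 571.1 -112.7  178.3]
```

Both views put the lever at 4.0 ± 0.15 clicks, so speed 4 is set. Next, over the start key at about (577,185).

```bash
python3 -m crank '[{"offset":[0,0.035,0],"spin":4},{"offset":[0.001,0.074,0],"spin":8},{"offset":[0.002,0.113,0],"spin":12},{"offset":[0.003,0.152,0],"spin":16},{"offset":[0.004,0.191,0],"spin":20},{"offset":[0.005,0.23,0],"spin":24},{"offset":[0.006,0.268,0],"spin":28},{"offset":[0.006,0.297,0],"spin":28}]'
python3 -m crank '[{"offset":[0,0,-0.02],"spin":0},{"offset":[0,0,-0.04],"spin":0},{"offset":[0,0,-0.06],"spin":0},{"offset":[0,0,-0.08],"spin":0},{"offset":[0,0,-0.095],"spin":0},{"offset":[0,0,-0.105],"spin":0},{"offset":[0,0,-0.105],"spin":0},{"offset":[0,0,-0.105],"spin":0}]'
python3 - <<'E'
from h import *
s=manip.read_state();a=manip.camera("scene");b=manip.camera("side");print(np.round(s["eef_pos"],1),np.round(s["eef_rot"],3))
c=[]
for p,x,y in((a,370,190),(b,326,170)):
    im=cv2.resize(p["pixels"][y-40:y+40,x-33:x+33,::-1],None,fx=6,fy=6,interpolation=cv2.INTER_CUBIC)
    u=proj(p,np.array(s["eef_pos"])+[0,0,28])[0]; cv2.circle(im,tuple(int(i) for i in (u-[x-33,y-40]+.5)*6),3,(0,255,0),1);c.append(im)
cv2.imwrite("pics/j.png",np.hstack(c))
E
```

```text
clock: 9.9
eef_pos: [577.1, 186.3, 178.2]
eef_rot: [-3.138, -0.001, -0.437]
wrist_force: [0.1, -0.3, 0.4]
finger_gap: 0.3
clock: 10.57
eef_pos: [577.4, 185.9, 73.4]
eef_rot: [-3.138, -0.001, -0.437]
wrist_force: [-0.6, 0.5, 0.9]
finger_gap: 0.5
[577.4 185.9  73.4] [-3.138e+00 -1.000e-03 -4.370e-01]
```

View pics/j.png

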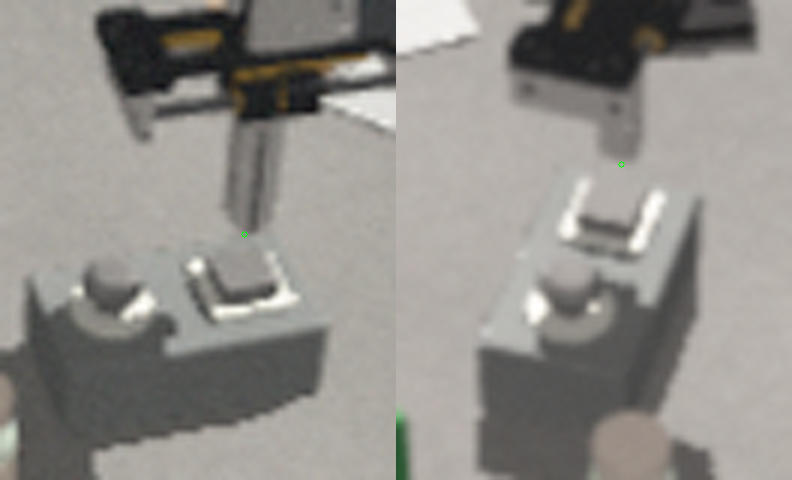

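```bash
python3 -m crank '[{"offset":[-0.003,0,-0.008],"spin":0},{"offset":[-0.003,0.001,-0.016],"spin":0},{"offset":[-0.003,0.001,-0.022],"spin":0},{"offset":[-0.003,0.001,-0.025],"spin":0},{"offset":[-0.003,0.001,-0.027],"spin":0},{"offset":[-0.003,0.001,-0.028],"spin":0},{"offset":[-0.003,0.001,-0.029],"spin":0},{"offset":[-0.003,0.001,-0.029],"spin":0}]';python3 -m crank '[{"offset":[0,0,-0.001],"spin":0},{"offset":[0,0,-0.002],"spin":0},{"offset":[0,0,-0.003],"spin":0},{"offset":[0,0,-0.003],"spin":0},{"offset":[0,0,-0.003],"spin":0},{"offset":[0,0,-0.003],"spin":0},{"offset":[0,0,-0.003],"spin":0},{"offset":[0,0,-0.003],"spin":0}]'
```

```text
clock: 11.33
eef_pos: [574.9, 187.2, 45.4]
eef_rot: [-3.137, -0.002, -0.437]
wrist_force: [-0.1, -0.5, -0.2]
finger_gap: 0.6
clock: 12.0
eef_pos: [574.9, 187.2, 42.4]
eef_rot: [-3.137, -0.002, -0.437]
wrist_force: [-0.5, -0.3, -0.6]
finger_gap: 0.7
```

```bash
for i in 1; do python3 -m crank '[{"offset":[0,0,-0.001],"spin":0},{"offset":[0,0,-0.002],"spin":0},{"offset":[0,0,-0.003],"spin":0},{"offset":[0,0,-0.003],"spin":0},{"offset":[0,0,-0.003],"spin":0},{"offset":[0,0,-0.003],"spin":0},{"offset":[0,0,-0.003],"spin":0},{"offset":[0,0,-0.003],"spin":0}]'; done
```

```text
clock: 12.67
eef_pos: [575.0, 187.2, 39.5]
eef_rot: [-3.137, -0.002, -0.437]
wrist_force: [0.1, -0.1, -0.1]
finger_gap: 0.3
```

```bash
python3 -m crank '[{"offset":[0,0,-0.001],"spin":0},{"offset":[0,0,-0.002],"spin":0},{"offset":[0,0,-0.003],"spin":0},{"offset":[0,0,-0.003],"spin":0},{"offset":[0,0,-0.003],"spin":0},{"offset":[0,0,-0.003],"spin":0},{"offset":[0,0,-0.003],"spin":0},{"offset":[0,0,-0.003],"spin":0}]'
```

```text
clock: 13.33
eef_pos: [575.0, 187.2, 36.5]
eef_rot: [-3.137, -0.002, -0.437]
wrist_force: [0.5, -0.8, 0.3]
finger_gap: 0.6
```

```bash
python3 -m crank '[{"offset":[0,0,-0.001],"spin":0},{"offset":[0,0,-0.002],"spin":0},{"offset":[0,0,-0.003],"spin":0},{"offset":[0,0,-0.003],"spin":0},{"offset":[0,0,-0.003],"spin":0},{"offset":[0,0,-0.003],"spin":0},{"offset":[0,0,-0.003],"spin":0},{"offset":[0,0,-0.003],"spin":0}]'
python3 - <<'E'
from h import *
a=manip.camera("scene");b=manip.camera("side")
c=[]
for p,x,y in((a,370,190),(b,326,170)):
    c.append(cv2.resize(p["pixels"][y-40:y+40,x-33:x+33,::-1],None,fx=6,fy=6,interpolation=cv2.INTER_CUBIC))
cv2.imwrite("pics/k.png",np.hstack(c))
E
```

```text
clock: 14.0
eef_pos: [575.1, 187.3, 33.6]
eef_rot: [-3.136, -0.003, -0.437]
wrist_force: [1.0, -0.0, 3.1]
finger_gap: 0.5
```

View pics/k.png

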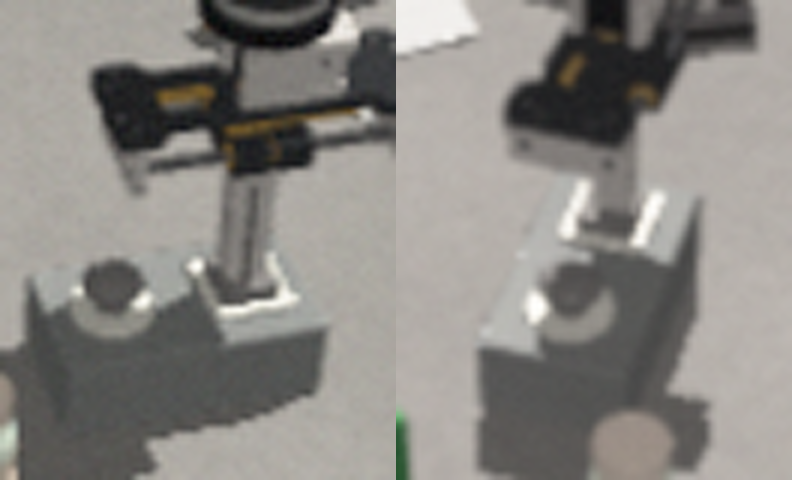

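The fingertip is on the key with 3 N building up. I'll press further.

```bash
python3 -m crank '[{"offset":[0,0,-0.001],"spin":0},{"offset":[0,0,-0.002],"spin":0},{"offset":[0,0,-0.003],"spin":0},{"offset":[0,0,-0.004],"spin":0},{"offset":[0,0,-0.0045],"spin":0},{"offset":[0,0,-0.0045],"spin":0},{"offset":[0,0,-0.0045],"spin":0},{"offset":[0,0,-0.0045],"spin":0}]'
```

```text
clock: 14.77
eef_pos: [575.1, 187.3, 29.5]
eef_rot: [-3.136, -0.003, -0.437]
wrist_force: [-2.9, -0.3, 7.8]
finger_gap: 0.7
```

```bash
python3 -m crank '[{"offset":[0,0,-0.0005],"spin":0},{"offset":[0,0,-0.001],"spin":0},{"offset":[0,0,-0.0015],"spin":0},{"offset":[0,0,-0.0015],"spin":0},{"offset":[0,0,-0.0015],"spin":0},{"offset":[0,0,-0.0015],"spin":0},{"offset":[0,0,-0.0015],"spin":0},{"offset":[0,0,-0.0015],"spin":0}]'
```

```text
clock: 15.43
eef_pos: [575.3, 187.3, 29.3]
eef_rot: [-3.136, -0.003, -0.437]
wrist_force: [-6.7, -2.1, 17.3]
finger_gap: 0.4
```

The key is hard on its stop: 17 N with almost no further travel. Now lift straight up and check.

```bash
python3 -m crank '[{"offset":[0,0,0.005],"spin":0},{"offset":[0,0,0.015],"spin":0},{"offset":[0,0,0.03],"spin":0},{"offset":[0,0,0.05],"spin":0},{"offset":[0,0,0.08],"spin":0},{"offset":[0,0,0.11],"spin":0},{"offset":[0,0,0.14],"spin":0},{"offset":[0,0,0.15],"spin":0}]'; python3 -m crank '[{"offset":[0,0.01,0],"spin":0},{"offset":[-0.02,0.02,0],"spin":0},{"offset":[-0.04,0.03,0],"spin":0},{"offset":[-0.06,0.04,0],"spin":0},{"offset":[-0.08,0.05,0],"spin":0},{"offset":[-0.08,0.05,0],"spin":0},{"offset":[-0.08,0.05,0],"spin":0},{"offset":[-0.08,0.05,0],"spin":0}]'
python3 - <<'E'
from h import *
a=manip.camera("scene");b=manip.camera("side")
def cr(p,x,y,w=40,h=32,s=5): return cv2.resize(p["pixels"][y-h:y+h,x-w:x+w,::-1],None,fx=s,fy=s,interpolation=cv2.INTER_CUBIC)
cv2.imwrite("pics/l.png",cv2.resize(np.vstack([np.hstack([cr(a,263,245),cr(a,367,205)]),np.hstack([cr(b,326,272),cr(b,326,178)])]),(750,600)))
E
```

```text
clock: 16.1
eef_pos: [576.3, 187.6, 184.0]
eef_rot: [-3.133, -0.007, -0.437]
wrist_force: [-0.5, 0.9, 0.8]
finger_gap: 0.6
clock: 16.77
eef_pos: [496.5, 237.7, 183.2]
eef_rot: [-3.133, -0.007, -0.437]
wrist_force: [0.2, -0.0, 1.0]
finger_gap: 0.2
```

View pics/l.png

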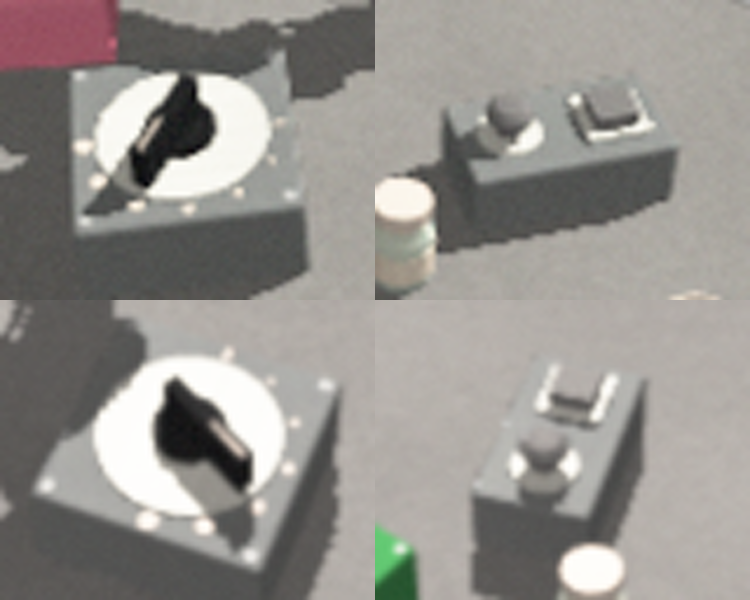

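The final view shows the lever pointing at dot 4 (side crop 260,507), the key back up, and the stop head and jar unchanged.

```bash
python3 -c "
from cell import manip
print(manip.sign_off())"
```

```text
the job is handed in; nothing more can be done
None
```

The fan selector on the grey box is set to speed 4, and the start key was then pressed fully in and released. The job was handed in at about 17 s of the 53 s allowed.

- **Selector:** I pushed the lever round from off with the shut fingertips, one click per move. Before pressing start, two camera views measured it at 3.9–4.2 clicks. The last picture shows it still pointing at the fourth dot.
- **Start key:** The force rose from about 3 N to 8 N, then to 17 N with almost no further travel, so the key was on its stop. The last picture shows it back up.
- **Left alone:** The fingertip never went near the stop head, which looks unpressed. The jar looks the same in the before and after pictures. I did not check the other loose things again at the end, but the arm never went near them at bench height. The arm ended clear of everything.

**Check that disagreed:** the real fingertips sit about 28–35 mm above the reported TCP. All three cameras showed this, and the height at which the fingertip met the key confirmed it. I went by the cameras and small force-checked steps down instead of the reported height.

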